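Pull the wall vent shut with the hook pole

TASK

The louvred steel vent in the screen on the low green wall stands open to the far side: take the hook pole off its rest, drop its hook into the ring eye on the vent, and draw the vent in until it snaps fully home on its catch. It is worked only with the pole, never by hand; pull steadily and by feel, because the screwed-in eye must not be wrenched. Then unhook, lay the pole back in its rest as you found it, and leave the other things on the slab undisturbed.

Things in the scene. Friction and masses are not known exactly. Their poses are not given: they have to be found in the camera images.
- pole: Hook pole, 490 mm, 0.26 kg, level in its rest at the start. Origin: on its axis at the balance point (within 15 mm), the place to grip from above, across x. y runs along it from hook to butt, z up. Wooden handle 26 mm wide (x), 30 mm high, y -60 to +220 mm; then a 10 mm steel rod on the same axis to y -270 mm, where the hook, a round-tipped 7 mm finger, turns straight down, tip 45 mm below the axis.
- hook (a point): Point on the centre line of the pole's hook finger, 28 mm below the pole's axis, 17 mm above the finger's tip: at (0, -270, -28) mm in the pole's frame, with the same axes. With this point at the eye's centre the pole is well hooked.
- eye (a point): Centre of the ring eye on the vent, 245 mm up: a level ring of 5 mm wire, hole 23 mm, outside 33 mm, which the finger enters from above. Turns with the vent: x points from hinge to free edge, y out of the room-side face (that face is 22 mm behind, at -y), z up. The vertical hinge axis is at (-180, -30) mm in these axes. More than 12 N on the eye, any direction, wrenches it out.
- vent (a joint): Vent angle, rad; positive is open, away from the room. Light friction, stays where left; starts 0.55 to 0.85. Leaning on its spring roller catch it reads 0.05 to 0.15, not shut. Passing the catch takes a pull at the eye rising from 4 to 9 N over some 16 mm; then it snaps onto a firm stop and the pull drops; pulling on only strains the eye. Home is anywhere from -0.046 to 0.046: catch and stop are adjustable by 9 mm, unmeasured.
- wall: Dwarf brick wall 400 mm long (x), with cement coping 100 mm deep (y) to 130 mm up, and on it a grey steel screen, y -38 to -8 mm, top 357 mm up, the vent in its middle. Origin under the wall's centre; y points to the room side, where the rest is. Clear vent opening x -108 to 108, z 142 to 345 mm. Hinge axis at (-104, -30) mm; closed, the eye's centre is at (76, 0, 245) mm, give or take 8 mm in y.
- rest_seat (a point): Where the pole's origin lies when the pole is in its fixed wooden rest, 85 mm up; y runs from hook to butt, z up, as the pole's. Two notched uprights with flared mouths, tops 105 mm up: the hook-side notch (18 mm wide, for the rod) is 120 mm from here, the butt-side one (33 mm, for the handle) 150 mm. Nothing else of the rest is higher than 14 mm.
- tiffin: stainless steel tiffin carrier, three stacked round tins with clips and a bail handle, 125 mm across, 216 mm tall; origin under its centre
- tumbler_a: steel tumbler, 68 mm across, 95 mm tall, standing below the vent on the room side of the wall; origin under its centre
- tumbler_b: steel tumbler, 68 mm across, 95 mm tall, standing beside the pole rest; origin under its centre
- katori: small steel bowl, 88 mm across, 45 mm tall, beside the pole rest; origin under its centre
- tin: steel tea tin, 76 mm across, 120 mm tall; origin under its centre
- soap: white soap dish with a bar in it, 110 x 75 x 26 mm, at the foot of the wall; origin under its centre

How it is judged (in metres and radians):
On the way, in this order (a step that is already met when the one before it is completed fails the run):
1. the pole's hook finger is down in the ring eye while the vent is still open (horizontal distance between hook and eye below 0.013 m and z of hook in the frame of eye between -0.016 and 0.016 m and value of joint vent above 0.35 rad), for 0.2 s.
2. the vent has been drawn in to its catch with the hook still in the eye (horizontal distance between hook and eye below 0.013 m and z of hook in the frame of eye between -0.016 and 0.016 m and value of joint vent below 0.047 rad), for 0.2 s.
At the end, for the whole second after the job is handed in: The vent is home on its catch (below 0.047 rad) and still. The pole lies released and still in both notches, hook towards the wall, finger down: grip point within 10 mm across, 25 mm along, 8 mm in height of the seat, in line within 0.05 rad, upright within 0.15 rad (value of joint vent below 0.047 rad and x of pole in the frame of rest_seat between -0.01 and 0.01 m and y of pole in the frame of rest_seat between -0.025 and 0.025 m and z of pole in the frame of rest_seat between -0.008 and 0.008 m and angle between the y axis of pole and the y axis of rest_seat, either way round below 0.05 rad and angle between pole's own z axis and vertical below 0.15 rad and y of hook in the frame of rest_seat below -0.2 m and linear speed of pole below 0.02 m/s and velocity of joint vent below 0.05 rad/s); the robot touches nothing.
It fails at once if the ring eye was wrenched: more than 12 N between the pole and the vent (contact force between pole and vent above 12 N).
It fails at once if the vent was worked by hand: the robot touched it (contact force between any of the fingers, the arm and vent above 0.5 N).
It fails at once if one of the other things on the slab was pushed more than 30 mm or tipped (distance of any of tiffin, tumbler_a, tumbler_b, katori, tin, soap from where it was at the start of the episode above 0.03 m or angle between any of tiffin, tumbler_a, tumbler_b, katori, tin, soap's own z axis and vertical above 0.25 rad).
It also fails if it takes over 72 s, if anything falls off the work surface, if the arm or the gripper's body presses on something with over 40 N, if the wrist force passes 120 N, or if a joint passes its speed limit or range.

ROBOT

A 6-joint arm with a two-finger parallel gripper is mounted at the origin on the work surface. World frame = base frame: x ahead of the robot, y to its left, z up, the work surface at z = 0. Lengths are in mm, angles in rad, forces in N, time in s.
With the tool pointing down it reaches from about 400 to 825 mm from the base axis. Payload 7 kg.
Tool frame: the origin (TCP) lies at the very end of the fingers, on their centre line; the grasp point (between the pads) lies 19 mm behind it (grip_point_offset is the y of the grasp point in the tool frame, in mm); y points along the fingers, z is the direction in which the jaws open and shut, and the axes are right-handed (so a half turn about y gives the same grasp; the last joint's range is limited). The gripper opens to 88 mm and grips with 3 to 60 N. Pads are 19 mm wide; open, the fingers measure 130 mm over their backs; the gripper's body (78 mm by 193 mm) begins 47 mm behind the grasp point.
Start: joints at [1.557, 0.359, 0.012, 0, -1.224, -0.288], TCP at [200.645, 644.466, 196.161] pointing down, gripper open.
Joint ranges: [-3.07, 3.07], [-1.43, 2.12], [-1.02, 1.25], [-3.03, 1.67], [-3.05, -0], [-3.03, 3.03]. Speed limits (rad/s): [2.39, 2.39, 3.01, 3.14, 3.14, 3.14].

INTERFACE

Orientations are given as a rotation vector (axis times angle).
In Python, from rig import * gives the robot as it stands.
- The arm moves only by the shell command python3 -m handwheel 'ROWS'. ROWS is JSON, a list of rows, each a list of 7 numbers: the shift along the tool's x, y, z in m, then the turn, a rotation vector about the tool's x, y, z in rad, then the opening, from 0 (shut) to 1 (fully open). A call has 1 to 5 rows; each row is the pose to reach, as a shift and turn from the pose commanded when the call began, along the tool's axes at that moment; what a row does not reach only later rows make up. A row lasts 1/8 s, in which the tool goes at most 62.5 mm and 10.7 degrees, less where a joint would pass 70% of its speed; a pose out of reach is approached as far as the arm can. A call with a gripper value outside its range is refused whole. The fingers move at their own pace and stop on an object; the grip force is fixed at half the most. Time passes only in rows, so rows that repeat a pose let the fingers close. It gives the time, the measured TCP pose, the force and the opening at its end, in the units of the state.
- read_state(): the state, without advancing time (a new reading comes with each control period).
- get_image(name): name is "scene" or "side" or "wrist"; returns the picture (480x640x3 uint8, red, green, blue); there is no depth.
- camera_params(name): a dict with "fovy" (degrees; the focal length in pixels is half the picture's height over the tangent of half this angle, whatever the lens; pixels are square), "cx", "cy" (the principal point, pixels), "view" (4x4, takes a point from world to camera coordinates); the wrist camera has in their place "T_tool_cam" (4x4, takes a point from camera to tool coordinates, whose origin is the TCP and whose axes are the tool frame's). Camera axes: x right, y up, looking along -z (the intrinsics and any distortion apply to the point x, -y, -z); pixel columns grow to the right and rows downward; lengths in mm; the calibration is good to about 2 mm. A picture is of the moment at which its call begins: read the wrist's pose just before it. camera_params takes no time and is no camera call.
- sign_off(): hands the job in, once; it reports no verdict.
The state is a dict: "time": time; "joints": joint angles; "dq": joint speeds; "joint_efforts": joint torques, N m; "tcp_pos": TCP position; "ee_rot": TCP orientation; "wrist_force": force on the tool from outside, world axes, zero at the start; "wrist_torque": the same for the moment, N m; "finger_gap": opening from 0.0 (shut) to 1.0 (fully open).
Only numpy, scipy, OpenCV 4.12 (cv2) and the standard library are available. Lean on these libraries where they do the work, as an engineer would, in place of code of your own. Each camera call takes 0.05 s, during which the arm holds its last target.

## Working session

There is one attempt and no reset: what is moved stays moved. The work goes in short steps, Python scripts to look and compute and a shell command to move; the robot and the scene stay as the last step left them, time stands still between calls to the robot, and variables do not carry over. Pictures are saved under pics/ and viewed, and the job is handed in when it is done.

```bash
ls; mkdir -p pics; python3 - <<'E'
from rig import *
import cv2, numpy as np
s=read_state(); print(s)
for n in ["scene","side","wrist"]:
    im=get_image(n); cv2.imwrite(f"pics/{n}0.png",cv2.cvtColor(im,cv2.COLOR_RGB2BGR)); print(n,camera_params(n))
E
```

```text
pics
{'time': 0.0, 'joints': array([ 1.55709833e+00,  3.59350255e-01,  1.10589372e-02, -3.16029820e-04,
       -1.22411342e+00, -2.88096067e-01]), 'dq': array([-7.52065280e-05, -2.76403182e-04, -2.37023784e-03,  5.91175624e-05,
        1.41577161e-03, -9.58544767e-06]), 'joint_efforts': array([ 8.45148634e-05, -5.82722747e+01,  2.93042600e+01,  6.99670047e+00,
        6.81356833e-03, -1.50049505e-04]), 'tcp_pos': array([200.51812277, 643.96266394, 195.25260842]), 'ee_rot': array([-0.31309322, -2.05717014,  2.06057291]), 'wrist_force': array([-0.20264593,  0.22281487, -0.09952714]), 'wrist_torque': array([-0.01453795,  0.02154196, -0.0135693 ]), 'finger_gap': 1.0010521283420062}
scene {'fovy': 47.837490288952736, 'cx': 318.4168727498464, 'cy': 242.53122247844377, 'view': array([[-2.20580229e-01,  9.75365454e-01, -2.56787352e-03,
         1.40341391e+01],
       [-7.56910709e-01, -1.69514742e-01,  6.31150482e-01,
         3.11984747e+02],
       [ 6.15167084e-01,  1.41162969e-01,  7.75656158e-01,
        -1.92382709e+03],
       [ 0.00000000e+00,  0.00000000e+00,  0.00000000e+00,
     
[... 197 characters left out ...]
],
       [-5.91493115e-01,  6.49001212e-01,  4.78469771e-01,
         1.66430764e+02],
       [ 3.31533563e-01, -3.45166430e-01,  8.78035097e-01,
        -1.70970279e+03],
       [ 0.00000000e+00,  0.00000000e+00,  0.00000000e+00,
         1.00000000e+00]])}
wrist {'fovy': 63.22968252501167, 'cx': 319.2406812493509, 'cy': 236.86288999342983, 'T_tool_cam': array([[ 7.12371344e-05, -9.61365640e-01, -2.75274594e-01,
        -7.49939562e+01],
       [-8.91307275e-04,  2.75274424e-01, -9.61365278e-01,
        -1.88892335e+02],
       [ 9.99999600e-01,  3.13839156e-04, -8.37262427e-04,
        -8.57093226e-01],
       [ 0.00000000e+00,  0.00000000e+00,  0.00000000e+00,
         1.00000000e+00]])}
```

View pics/scene0.png

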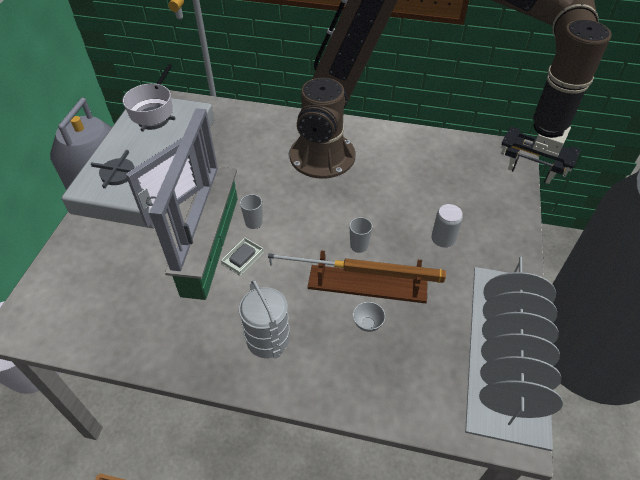

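View pics/side0.png

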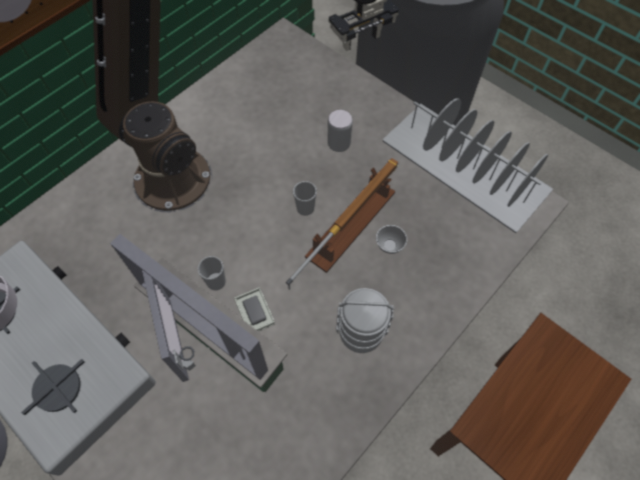

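View pics/wrist0.png

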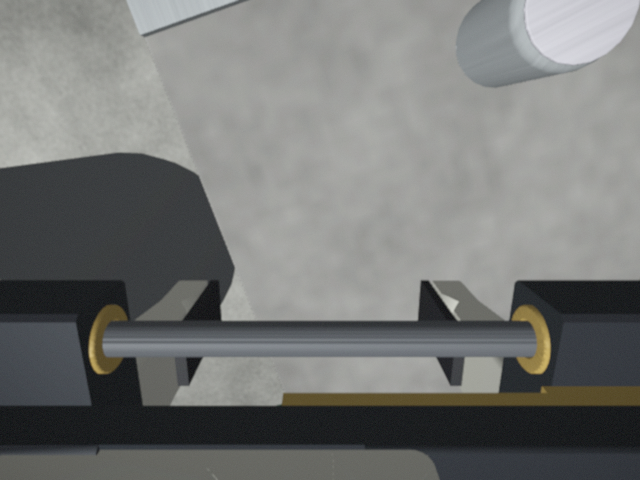

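Scene: pole lies from the hook at about (271,259) to the butt at (443,275), wall and vent on the left. Side: hook near (290,283), butt (393,163), eye near (187,354). I'll enlarge these areas.

```bash
cat > h.py <<'E'
import numpy as np, cv2
from rig import *
from scipy.spatial.transform import Rotation as R
def K(n):
    p=camera_params(n); f=240/np.tan(np.radians(p["fovy"]/2)); return f,p["cx"],p["cy"]
def Twc(n,s=None):
    p=camera_params(n)
    if n!="wrist": return np.linalg.inv(p["view"])
    T=np.eye(4);T[:3,:3]=R.from_rotvec(s["ee_rot"]).as_matrix();T[:3,3]=s["tcp_pos"]; return T@p["T_tool_cam"]
def ray(n,u,v,s=None):
    f,cx,cy=K(n); T=Twc(n,s); d=T[:3,:3]@np.array([(u-cx)/f,-(v-cy)/f,-1]); return T[:3,3],d/np.linalg.norm(d)
def plane(n,u,v,z,s=None):
    o,d=ray(n,u,v,s); return o+d*(z-o[2])/d[2]
def tri(rays):
    A=np.zeros((3,3));b=np.zeros(3)
    for o,d in rays: P=np.eye(3)-np.outer(d,d);A+=P;b+=P@o
    x=np.linalg.solve(A,b); return x,[np.linalg.norm((np.eye(3)-np.outer(d,d))@(x-o)) for o,d in rays]
def proj(n,X,s=None):
    f,cx,cy=K(n); c=np.linalg.inv(Twc(n,s))@np.r_[X,1]; return np.array([cx+f*c[0]/-c[2],cy-f*c[1]/-c[2]])
def crop(src,out,x,y,w,h):
    im=cv2.imread(src)[y:y+h,x:x+w]; k=min(800/w,600/h); cv2.imwrite(out,cv2.resize(im,None,fx=k,fy=k,interpolation=cv2.INTER_CUBIC)); return k
E
python3 - <<'E'
from h import *
print(crop("pics/scene0.png","pics/c1.png",250,200,210,120))
print(crop("pics/side0.png","pics/c2.png",270,150,140,130))
print(crop("pics/scene0.png","pics/c3.png",120,100,130,200))
print(crop("pics/side0.png","pics/c4.png",100,220,200,170))
E
```

```text
3.8095238095238093
4.615384615384615
3.0
3.5294117647058822
```

View pics/c1.png

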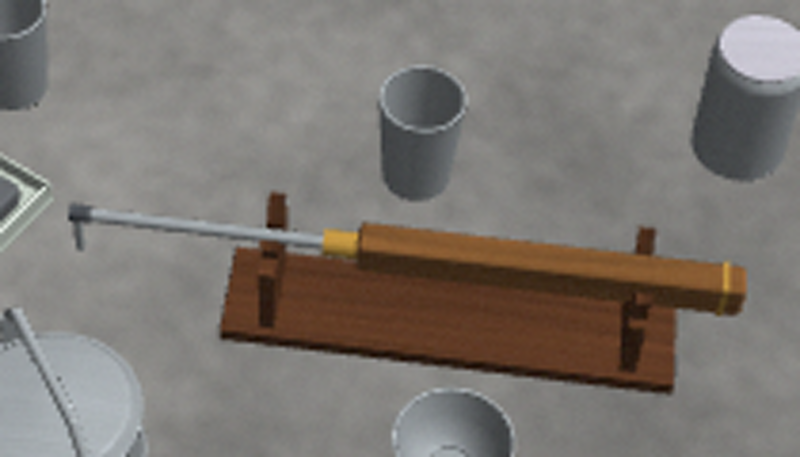

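View pics/c2.png

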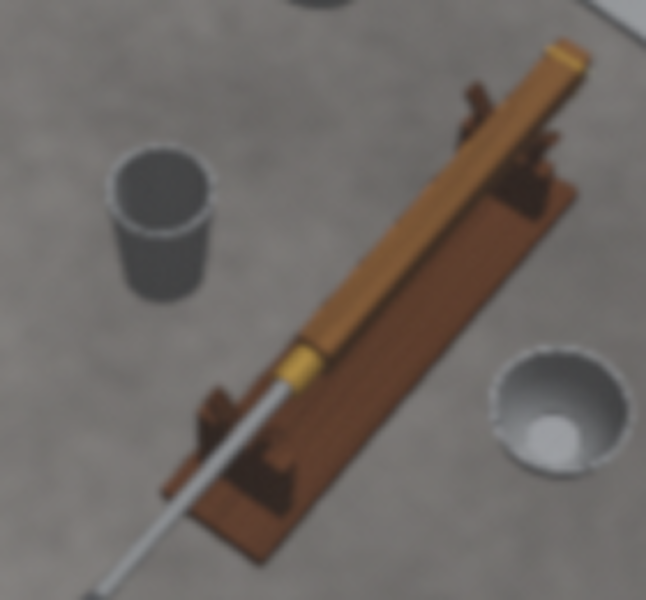

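View pics/c3.png

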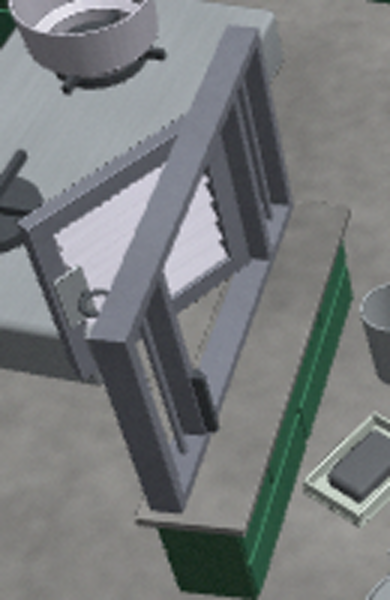

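View pics/c4.png

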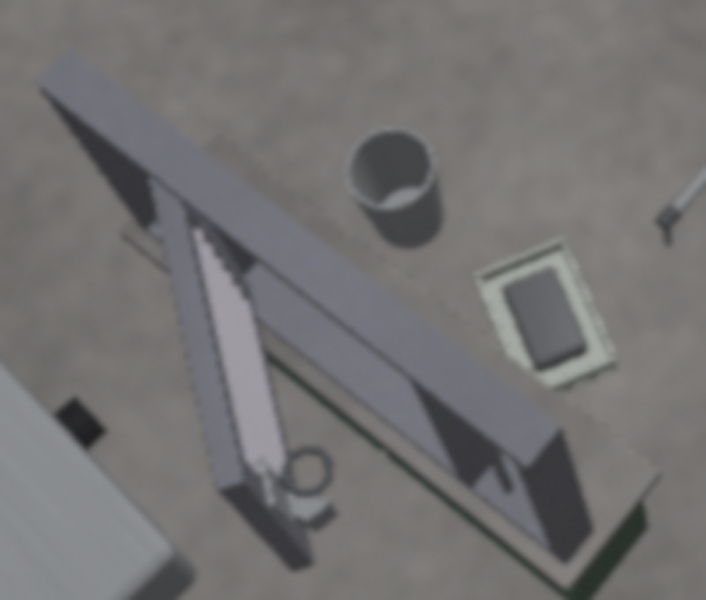

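```bash
python3 - <<'E'
from h import *
C=lambda x,y,ox,oy,k:(ox+(x+.5)/k-.5,oy+(y+.5)/k-.5)
c1=lambda x,y:C(x,y,250,200,3.8095);c2=lambda x,y:C(x,y,270,150,4.6154);c3=lambda x,y:C(x,y,120,100,3);c4=lambda x,y:C(x,y,100,220,3.5294)
np.set_printoptions(precision=1,suppress=True)
def T(name,a,b):
    x,r=tri([ray("scene",*a),ray("side",*b)]); print(name,x,np.array(r)); return x
T("eye",c3(94,302),c4(308,470))
print("eye planes",plane("scene",*c3(94,302),245),plane("side",*c4(308,470),245))
# screen top corners z=357
for p in [(222,28),(259,29),(128,342),(88,340)]: print("scr scene",plane("scene",*c3(*p),357))
for p in [(66,54),(40,86),(560,432),(527,468)]: print("scr side",plane("side",*c4(*p),357))
# pole
T("hookbend",c1(80,211),c4(668,216))
T("ferrule/rod",c1(324,240),c2(285,378))
T("handle top end butt",c1(735,268),c2(565,58))
T("fingertip",c1(80,248),c4(668,240))
for p in [(370,226),(362,250),(725,262)]: print("sc handle top", plane("scene",*c1(*p),100))
for p in [(305,338),(333,355),(550,45),(588,68)]: print("sd handle top", plane("side",*c2(*p),100))
for p in [(220,335),(672,388)]: print("rest base", plane("scene",*c1(*p),14),)
for p in [(262,562),(577,190),(163,490)]: print("rest base sd", plane("side",*c2(*p),14))
for n,a,k in [("tumb_a rim",(390,170),c4),("tumb_b",(160,190),c2)]: print(n,plane("side",*k(*a),95))
E
```

```text
eye [ 548.2 -345.9  249.9] [1.5 1.5]
eye planes [ 545.6 -349.5  245. ] [ 545.  -344.9  245. ]
scr scene [ 284.7 -307.2  357. ]
scr scene [ 278.6 -272.9  357. ]
scr scene [ 673.4 -235.5  357. ]
scr scene [ 678.3 -266.9  357. ]
scr side [ 276.7 -278.5  357. ]
scr side [ 282.8 -303.2  357. ]
scr side [ 675.1 -240.4  357. ]
scr side [ 676.2 -267.3  357. ]
hookbend [538.6 -30.2  88.5] [0.7 0.7]
ferrule/rod [524.6 152.6  89.8] [2.4 2.4]
handle top end butt [500.6 443.2 101.7] [4. 4.]
fingertip [538.3 -32.7  43.2] [2.1 2.1]
sc handle top [514.9 183.1 100. ]
sc handle top [537.6 181.5 100. ]
sc handle top [491.1 438.2 100. ]
sd handle top [516.9 178.2 100. ]
sd handle top [536.8 180.7 100. ]
sd handle top [490.1 442.3 100. ]
sd handle top [519.  444.5 100. ]
rest base [575.3  83.4  14. ]
rest base [548.3 418.9  14. ]
rest base sd [570.1  82.3  14. ]
rest base sd [543.8 418.8  14. ]
rest base sd [492.9  77.3  14. ]
tumb_a rim [ 360.5 -145.1   95. ]
tumb_b [379.5 198.7  95. ]
```

```bash
cat >> h.py <<'E'
def go(pos,polyaw,grip=False,s=None):
    """tool shift+turn to bring TCP to pos, tool down, jaws across the pole whose y axis has heading polyaw from world +y"""
    s=s or read_state(); Rc=R.from_rotvec(s["ee_rot"]).as_matrix()
    c,sn=np.cos(polyaw),np.sin(polyaw); px=np.array([c,sn,0])
    best=None
    for sg in (1,-1):
        z=sg*px; y=np.array([0,0,-1.]); x=np.cross(y,z); Rt=np.stack([x,y,z],1)
        w=R.from_matrix(Rc.T@Rt).as_rotvec()
        if best is None or np.linalg.norm(w)<np.linalg.norm(best): best=w
    d=Rc.T@(np.array(pos)-s["tcp_pos"])
    print("shift m",np.round(d/1000,4),"turn",np.round(best,4)); return d,best
E
python3 - <<'E'
from h import *
s=read_state(); print(R.from_rotvec(s["ee_rot"]).as_matrix().round(3))
go((519.5,239,220),0.0735)
E
```

```text
[[-0.955 -0.    -0.297]
 [ 0.297 -0.001 -0.955]
 [-0.    -1.     0.001]]
shift m [-0.425  -0.0241  0.292 ] turn [-1.0000e-03  1.1954e+00 -9.0000e-04]
```

```bash
python3 -m handwheel '[[-0.04,-0.005,0.028,0,0.12,0,1],[-0.085,-0.01,0.058,0,0.27,0,1],[-0.13,-0.015,0.09,0,0.42,0,1],[-0.175,-0.02,0.12,0,0.57,0,1],[-0.22,-0.024,0.15,0,0.72,0,1]]'; python3 -c "
from h import *
go((519.5,239,220),0.0735)"
```

```text
time: 0.78
tcp_pos: [366.9, 434.3, 220.3]
ee_rot: [-0.9, -1.598, 1.598]
wrist_force: [0.9, 0.3, -0.1]
finger_gap: 0.999
shift m [-0.2461  0.0003 -0.0294] turn [0.000e+00 4.709e-01 1.000e-04]
```

```bash
python3 -m handwheel '[[-0.05,0,-0.006,0,0.12,0,1],[-0.1,0,-0.012,0,0.24,0,1],[-0.15,0,-0.018,0,0.36,0,1],[-0.2,0,-0.024,0,0.471,0,1],[-0.246,0,-0.0294,0,0.471,0,1]]'; python3 -m handwheel '[[0,0,0,0,0,0,1]]'; python3 - <<'E'
from h import *
s=read_state(); im=get_image("wrist"); cv2.imwrite("pics/w1.png",im[:,:,::-1]); print(s["tcp_pos"],s["ee_rot"],s["joints"]); 
np.save("w1.npy",np.r_[s["tcp_pos"],s["ee_rot"]])
go((519.5,239,220),0.0735)
E
```

```text
time: 1.4
tcp_pos: [520.3, 239.8, 220.1]
ee_rot: [-1.172, -1.265, 1.265]
wrist_force: [1.0, -0.2, -0.1]
finger_gap: 0.997
time: 1.52
tcp_pos: [520.7, 238.9, 219.7]
ee_rot: [-1.173, -1.263, 1.265]
wrist_force: [-0.8, -0.1, 0.5]
finger_gap: 1.002
[520.72641365 238.85439318 219.68536931] [-1.17320719 -1.26283149  1.26462918] [ 7.71530059e-01  1.77420988e-01 -1.81512830e-01  1.20415929e-04
 -1.21290066e+00 -6.97270148e-01]
shift m [-0.001  -0.0003  0.0006] turn [-0.0008  0.0017 -0.0004]
```

View pics/w1.png

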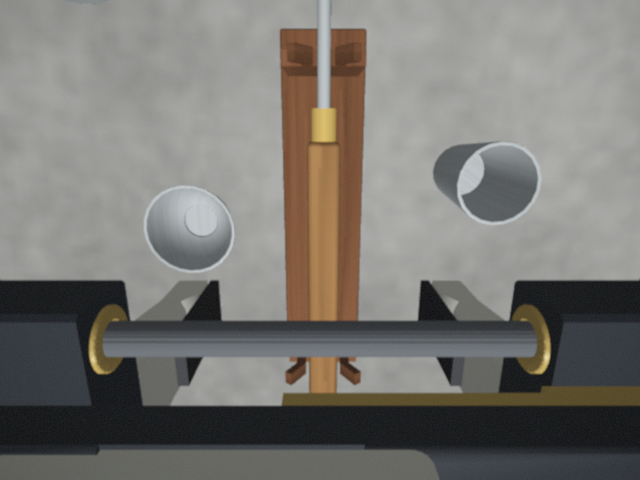

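Wrist view: the pole runs straight up the picture, rod x≈324, handle start (323,143). The hook-side upright is near y 45–70, the butt one near y 370, with katori at left and tumbler_b at right.

```bash
python3 - <<'E'
from h import *
np.set_printoptions(precision=1,suppress=True)
v=np.load("w1.npy"); s=dict(tcp_pos=v[:3],ee_rot=v[3:])
def P(t,u,w,z): print(t,plane("wrist",u,w,z,s))
P("handle start L",308.5,144,100);P("handle start R",337.5,144,100)
P("handle L low",310,393,100);P("handle R low",336,393,100)
P("ferrule top",323,108,90);P("rod top",324,5,90)
P("notch up L",300,42,105);P("notch up R",350,42,105);P("notch hook upr bottom front edge",323,68,14)
P("butt L",296,372,105);P("butt R",350,372,105)
P("base L far",281,30,14);P("base R far",366,30,14)
P("katori",189,229,45);P("tumbB",499,184,95)
crop("pics/w1.png","pics/w1c.png",270,10,110,110)
E
```

```text
handle start L [534.3 179.5 100. ]
handle start R [512.  177.9 100. ]
handle L low [517.9 404.2 100. ]
handle R low [493.8 402.4 100. ]
ferrule top [525.1 152.   90. ]
rod top [529.8  81.   90. ]
notch up L [544.9 109.5 105. ]
notch up R [509.5 106.9 105. ]
notch hook upr bottom front edge [527.3 113.3  14. ]
butt L [532.1 379.1 105. ]
butt R [483.7 375.6 105. ]
base L far [568.1  84.1  14. ]
base R far [490.6  78.3  14. ]
katori [645.1 270.2  45. ]
tumbB [379.2 199.7  95. ]
```

View pics/w1c.png

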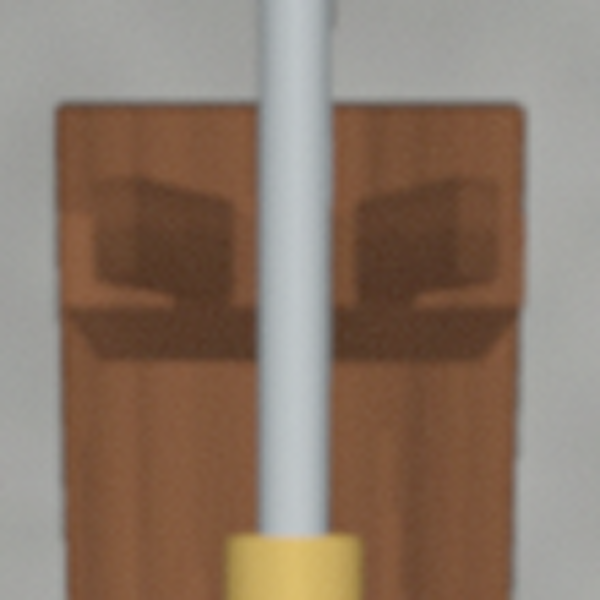

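```bash
python3 - <<'E'
from h import *
print(R.from_rotvec(read_state()["ee_rot"]).as_matrix().round(3))
go((518.6,238.5,66),0.077)
E
python3 -m handwheel '[[0.001,0.05,0.001,0,-0.003,0,1],[0.001,0.1,0.001,0,-0.003,0,1],[0.001,0.135,0.001,0,-0.003,0,1],[0.001,0.154,0.001,0,-0.003,0,1],[0.001,0.154,0.001,0,-0.003,0,1]]'; python3 -c "
from h import *
go((518.6,238.5,66),0.077)"
```

```text
[[-0.075 -0.001 -0.997]
 [ 0.997 -0.    -0.075]
 [-0.    -1.     0.001]]
shift m [-0.0013  0.1537  0.0014] turn [-0.0008 -0.0018 -0.0004]
time: 2.2
tcp_pos: [517.0, 242.3, 64.7]
ee_rot: [-1.169, -1.266, 1.272]
wrist_force: [-0.3, 0.9, 1.6]
finger_gap: 1.0
shift m [-0.0039 -0.0013 -0.0012] turn [-0.0028  0.0051 -0.002 ]
```

```bash
python3 -m handwheel '[[-0.002,0,0,0,0,0,1],[-0.002,0,0,0,0,0,0],[-0.002,0,0,0,0,0,0],[-0.002,0,0,0,0,0,0],[-0.002,0,0,0,0,0,0]]'; python3 -m handwheel '[[0,0,0,0,0,0,0],[0,0,0,0,0,0,0],[0,0,0,0,0,0,0]]'; python3 -c "
from h import *
s=read_state();print(s['wrist_torque'])
go((518.6,238.5,66),0.077)"
```

```text
time: 2.82
tcp_pos: [518.7, 240.3, 66.3]
ee_rot: [-1.17, -1.269, 1.268]
wrist_force: [1.2, -0.7, 0.1]
finger_gap: 0.607
time: 3.2
tcp_pos: [518.4, 240.2, 66.1]
ee_rot: [-1.17, -1.268, 1.269]
wrist_force: [-1.5, 0.1, 0.7]
finger_gap: 0.286
[ 0.11219583  0.42960681 -0.07966439]
shift m [-0.0017  0.0001 -0.    ] turn [-0.0005  0.0039 -0.0002]
```

```bash
python3 -m handwheel '[[0,-0.015,0,0,0,0,0],[0,-0.05,0,0,0,0,0],[0,-0.09,0,0,0,0,0],[0,-0.135,0,0,0,0,0],[0,-0.18,0,0,0,0,0]]'; python3 -m handwheel '[[0,-0.03,0,0,0,0,0],[0,-0.047,0,0,0,0,0],[0,-0.047,0,0,0,0,0]]';python3 - <<'E'
from h import *
s=read_state();print(s['wrist_torque'],s['wrist_force'],s['joints'])
for n in ["scene","side"]: cv2.imwrite(f"pics/{n}1.png",get_image(n)[:,:,::-1])
crop("pics/scene1.png","pics/d1.png",120,80,360,230);crop("pics/side1.png","pics/d2.png",100,120,330,260)
E
```

```text
time: 3.82
tcp_pos: [518.2, 239.9, 248.3]
ee_rot: [-1.17, -1.269, 1.269]
wrist_force: [0.8, 0.6, -2.9]
finger_gap: 0.288
time: 4.2
tcp_pos: [518.8, 240.5, 294.0]
ee_rot: [-1.17, -1.27, 1.267]
wrist_force: [0.5, 0.2, -3.4]
finger_gap: 0.286
[ 0.14728887 -0.01892646 -0.03467237] [ 0.51224746  0.15638514 -3.38741645] [ 7.75991387e-01  1.39519760e-01 -6.04690041e-02 -1.13099584e-04
 -1.36915331e+00 -6.95015829e-01]
```

View pics/d1.png

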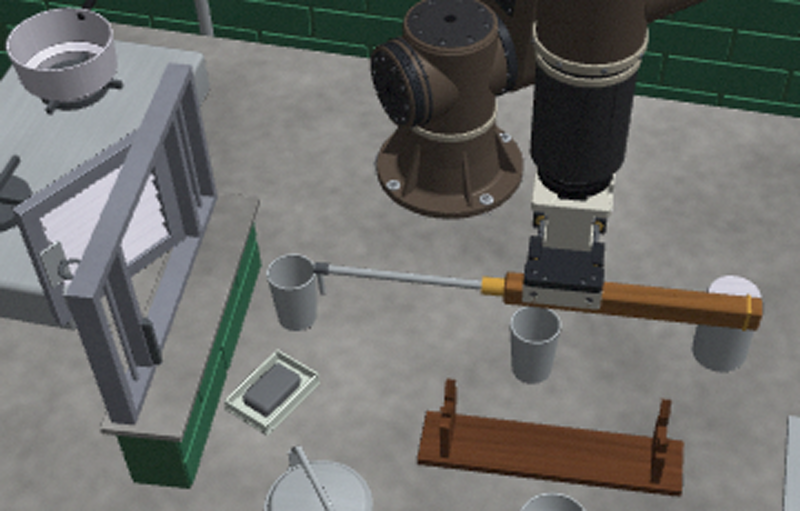

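View pics/d2.png

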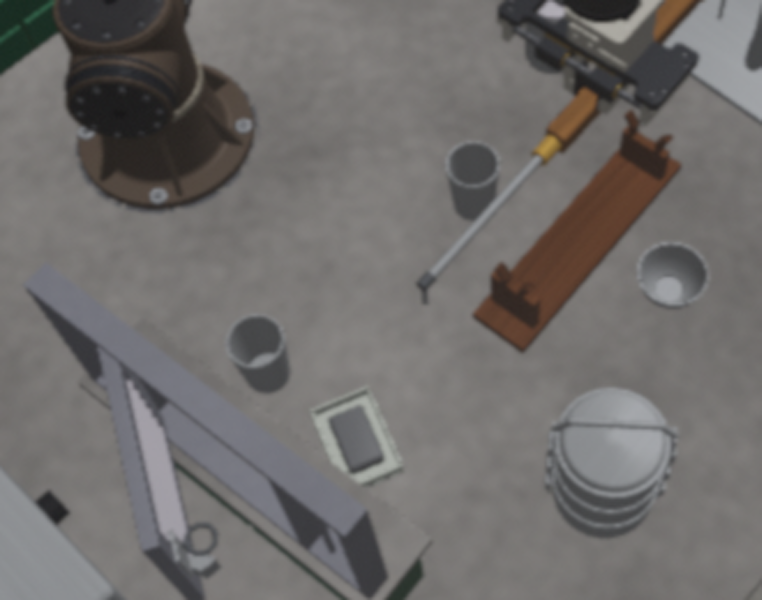

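Pole lifted level; the bend of the hook is at (264,201) in scene and (285,242) in side.

```bash
python3 - <<'E'
from h import *
np.set_printoptions(precision=1,suppress=True)
k=800/360;kb=600/260
a=lambda x,y:(120+(x+.5)/k-.5,80+(y+.5)/k-.5); b=lambda x,y:(100+(x+.5)/kb-.5,120+(y+.5)/kb-.5)
def T(n,p,q): x,r=tri([ray("scene",*a(*p)),ray("side",*b(*q))]);print(n,x,np.array(r));return x
T("bend",(321,268),(427,281));T("tip",(322,292),(424,300));T("ferrule start",(484,285),(540,157))
T("eye",(69,269),(200,540))
E
crop() { :; }; python3 - <<'E'
from h import *
print(crop("pics/scene1.png","pics/e1.png",125,170,60,45),crop("pics/side1.png","pics/e2.png",165,330,60,45),crop("pics/scene1.png","pics/e3.png",245,180,60,45),crop("pics/side1.png","pics/e4.png",265,220,60,45))
i=[cv2.resize(cv2.imread(f"pics/e{j}.png"),(400,300)) for j in (1,2,3,4)]
cv2.imwrite("pics/e.png",np.vstack([np.hstack(i[:2]),np.hstack(i[2:])]))
E
```

```text
bend [540.7 -29.9 313.7] [0.5 0.5]
tip [536.3 -33.1 269.4] [1.4 1.4]
ferrule start [525.2 153.6 312.1] [0. 0.]
eye [ 547.6 -347.8  247. ] [1.3 1.3]
13.333333333333334 13.333333333333334 13.333333333333334 13.333333333333334
```

View pics/e.png

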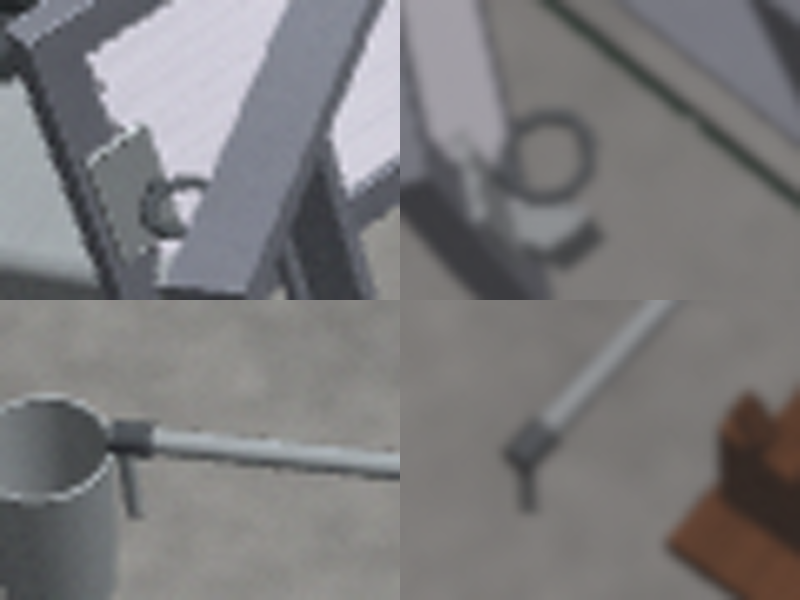

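```bash
python3 -m handwheel '[[-0.035,0,0.002,0,0,0,0],[-0.08,0,0.004,0,0,0,0],[-0.125,0,0.006,0,0,0,0],[-0.17,0,0.0085,0,0,0,0],[-0.21,0,0.0105,0,0,0,0]]'; python3 -m handwheel '[[-0.03,0,0.0015,0,0,0,0],[-0.06,0,0.003,0,0,0,0],[-0.085,0,0.004,0,0,0,0],[-0.105,0,0.005,0,0,0,0],[-0.105,0,0.005,0,0,0,0]]';python3 - <<'E'
from h import *
s=read_state();print(s['wrist_torque'],s['wrist_force'],s['joints'])
for n in ["scene","side"]: cv2.imwrite(f"pics/{n}2.png",get_image(n)[:,:,::-1])
crop("pics/scene2.png","pics/e1.png",125,160,80,60),crop("pics/side2.png","pics/e2.png",155,315,80,60)
i=[cv2.resize(cv2.imread(f"pics/e{j}.png"),(400,300)) for j in (1,2)]
cv2.imwrite("pics/f.png",np.hstack(i))
E
```

```text
time: 4.92
tcp_pos: [524.2, 28.5, 291.4]
ee_rot: [-1.168, -1.266, 1.27]
wrist_force: [0.4, -0.2, -2.8]
finger_gap: 0.288
time: 5.55
tcp_pos: [527.9, -76.0, 291.4]
ee_rot: [-1.169, -1.265, 1.269]
wrist_force: [0.6, -0.1, -2.2]
finger_gap: 0.285
[ 0.1839919 -0.018571   0.0391335] [ 0.61152785 -0.11770443 -2.18974725] [ 2.24605516e-01  7.65686099e-02 -1.38124364e-01 -2.70802227e-04
 -1.35924853e+00 -1.45452684e-01]
```

View pics/f.png

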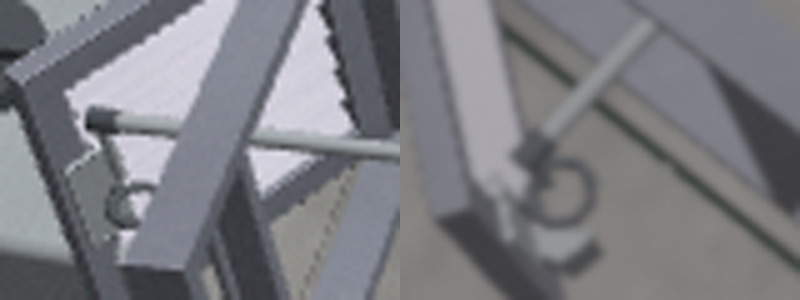

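View pics/scene2.png

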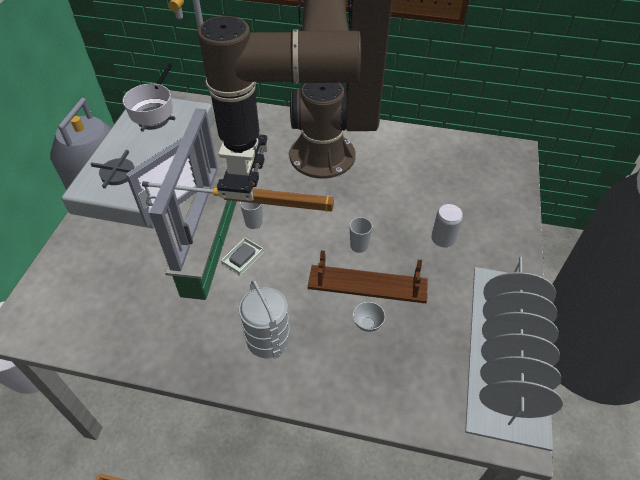

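```bash
python3 - <<'E'
from h import *
crop("pics/scene2.png","pics/e1.png",135,172,40,40),crop("pics/side2.png","pics/e2.png",165,335,40,40)
i=[cv2.resize(cv2.imread(f"pics/e{j}.png"),(400,400)) for j in (1,2)]
cv2.imwrite("pics/f2.png",np.hstack(i))
E
```

```text
(no output)
```

View pics/f2.png

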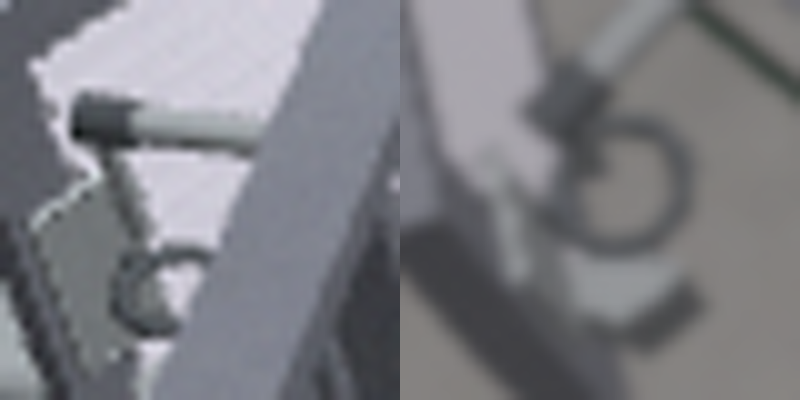

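```bash
python3 - <<'E'
from h import *
np.set_printoptions(precision=1,suppress=True)
a=lambda x,y:(135+(x+.5)/10-.5,172+(y+.5)/10-.5); b=lambda x,y:(165+(x+.5)/10-.5,335+(y+.5)/10-.5)
def T(n,p,q): x,r=tri([ray("scene",*a(*p)),ray("side",*b(*q))]);print(n,x,np.array(r));return x
T("tip",(143,236),(190,176));e=T("eye",(163,290),(227,185))
print(proj("side",(546,-346,245)),proj("scene",(546,-346,245)))
s=read_state();print(s["tcp_pos"])
for z in (265,): print(plane("side",*b(190,172),z),plane("scene",*a(143,232),z))
for z in (245,): print(plane("side",*b(227,185),z),plane("scene",*a(163,290),z))
E
```

```text
tip [ 546.5 -349.8  265.6] [0. 0.]
eye [ 549.3 -345.8  250.2] [1.5 1.5]
[186.8 353.5] [152.2 200.6]
[528.2 -74.9 291.9]
[ 545.5 -349.2  265. ] [ 544.6 -350.9  265. ]
[ 546.  -344.8  245. ] [ 546.4 -349.6  245. ]
```

```bash
python3 -m handwheel '[[0.0015,0.005,0,0,0,0,0],[0.0015,0.01,0,0,0,0,0],[0.0015,0.014,0,0,0,0,0],[0.0015,0.016,0,0,0,0,0],[0.0015,0.016,0,0,0,0,0]]'; python3 -m handwheel '[[0,0.002,0,0,0,0,0],[0,0.004,0,0,0,0,0],[0,0.006,0,0,0,0,0]]'; python3 - <<'E'
from h import *
print(read_state()["wrist_force"])
cv2.imwrite("pics/side3.png",get_image("side")[:,:,::-1]);cv2.imwrite("pics/scene3.png",get_image("scene")[:,:,::-1])
crop("pics/scene3.png","pics/e1.png",135,172,40,40),crop("pics/side3.png","pics/e2.png",165,335,40,40)
i=[cv2.resize(cv2.imread(f"pics/e{j}.png"),(400,400)) for j in (1,2)]
cv2.imwrite("pics/f3.png",np.hstack(i))
E
```

```text
time: 6.28
tcp_pos: [528.5, -73.4, 277.0]
ee_rot: [-1.17, -1.268, 1.269]
wrist_force: [-0.2, -0.6, -4.1]
finger_gap: 0.289
time: 6.65
tcp_pos: [528.6, -73.5, 271.0]
ee_rot: [-1.17, -1.269, 1.269]
wrist_force: [-0.7, -0.1, -3.0]
finger_gap: 0.285
[-0.72399118 -0.05117243 -3.03264616]
```

View pics/f3.png

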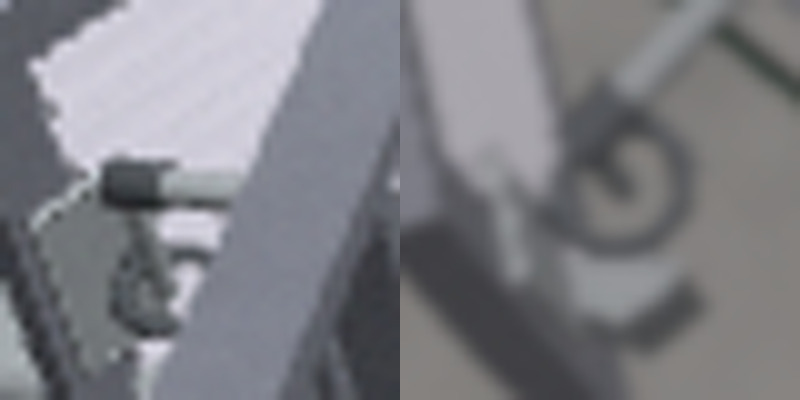

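Side: the tip (about (187,354)) is inside the ring, near its centre. Lowering on.

```bash
python3 -m handwheel '[[0,0.003,0,0,0,0,0],[0,0.006,0,0,0,0,0],[0,0.009,0,0,0,0,0]]'; python3 -m handwheel '[[0,0.003,0,0,0,0,0],[0,0.006,0,0,0,0,0],[0,0.008,0,0,0,0,0],[0,0.008,0,0,0,0,0]]'; python3 - <<'E'
from h import *
s=read_state();print(s["wrist_force"],s["wrist_torque"])
cv2.imwrite("pics/side4.png",get_image("side")[:,:,::-1]);cv2.imwrite("pics/scene4.png",get_image("scene")[:,:,::-1])
crop("pics/scene4.png","pics/e1.png",135,172,40,40),crop("pics/side4.png","pics/e2.png",165,335,40,40)
i=[cv2.resize(cv2.imread(f"pics/e{j}.png"),(400,400)) for j in (1,2)]
cv2.imwrite("pics/f4.png",np.hstack(i))
E
```

```text
time: 7.12
tcp_pos: [528.5, -73.5, 261.9]
ee_rot: [-1.17, -1.269, 1.269]
wrist_force: [-0.3, -0.0, -2.8]
finger_gap: 0.284
time: 7.62
tcp_pos: [528.5, -73.5, 254.0]
ee_rot: [-1.17, -1.268, 1.269]
wrist_force: [-0.3, -0.1, -3.1]
finger_gap: 0.283
[-0.30933897 -0.11135545 -3.09648726] [ 0.04623095 -0.09545291  0.0273362 ]
```

View pics/f4.png

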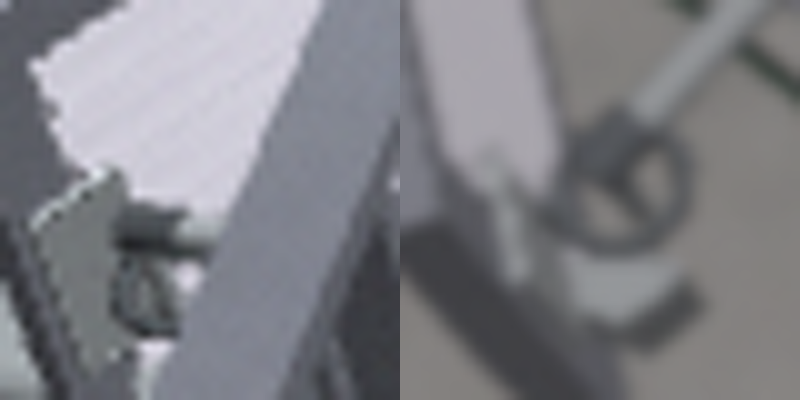

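```bash
python3 - <<'E'
import numpy as np
f0=-.327
for th in [.588,.55,.5,.45,.4,.35,.3,.25,.2,.15,.1,.05,0,-.046]:
    f=.26-th+.0005; d=182*np.array([np.cos(f)-np.cos(f0),np.sin(f)-np.sin(f0)])+8*np.array([-np.sin(f),np.cos(f)])
    print(th,d.round(1),"tool x,z",(d@[-.075,.997]).round(1),(-d@[.997,.075]).round(1), "tcpy",round(-73.5+d[1],1))
E
```

```text
0.588 [2.5 7.5] tool x,z 7.3 -3.1 tcpy -66.0
0.55 [ 4.4 14.2] tool x,z 13.8 -5.4 tcpy -59.3
0.5 [ 6.3 23.1] tool x,z 22.5 -8.1 tcpy -50.4
0.45 [ 7.9 32. ] tool x,z 31.3 -10.3 tcpy -41.5
0.4 [ 9.  41.1] tool x,z 40.3 -12.0 tcpy -32.4
0.35 [ 9.6 50.2] tool x,z 49.3 -13.4 tcpy -23.3
0.3 [ 9.8 59.3] tool x,z 58.4 -14.2 tcpy -14.2
0.25 [ 9.6 68.4] tool x,z 67.4 -14.6 tcpy -5.1
0.2 [ 8.8 77.4] tool x,z 76.6 -14.6 tcpy 3.9
0.15 [ 7.7 86.5] tool x,z 85.6 -14.1 tcpy 13.0
0.1 [ 6.  95.4] tool x,z 94.7 -13.2 tcpy 21.9
0.05 [  4.  104.3] tool x,z 103.7 -11.8 tcpy 30.8
0 [  1.4 113.1] tool x,z 112.6 -9.9 tcpy 39.6
-0.046 [ -1.3 121. ] tool x,z 120.7 -7.8 tcpy 47.5
```

```bash
python3 -m handwheel '[[0.004,0,-0.0015,0,0,0,0],[0.007,0,-0.003,0,0,0,0],[0.01,0,-0.004,0,0,0,0],[0.014,0,-0.0054,0,0,0,0],[0.018,0,-0.0068,0,0,0,0]]'; python3 -m handwheel '[[0.0045,0,-0.0013,0,0,0,0],[0.009,0,-0.0024,0,0,0,0],[0.0135,0,-0.0035,0,0,0,0],[0.018,0,-0.0045,0,0,0,0],[0.0223,0,-0.0052,0,0,0,0]]'
```

```text
time: 8.35
tcp_pos: [533.9, -54.7, 254.1]
ee_rot: [-1.17, -1.269, 1.269]
wrist_force: [-0.2, -0.3, -3.2]
finger_gap: 0.291
time: 8.98
tcp_pos: [537.3, -32.0, 254.2]
ee_rot: [-1.17, -1.269, 1.269]
wrist_force: [-0.0, -0.8, -3.5]
finger_gap: 0.287
```

```bash
python3 - <<'E'
from h import *
cv2.imwrite("pics/side5.png",get_image("side")[:,:,::-1]);cv2.imwrite("pics/scene5.png",get_image("scene")[:,:,::-1])
crop("pics/scene5.png","pics/e1.png",135,160,60,60),crop("pics/side5.png","pics/e2.png",165,315,60,60)
i=[cv2.resize(cv2.imread(f"pics/e{j}.png"),(400,400)) for j in (1,2)]
cv2.imwrite("pics/f5.png",np.hstack(i))
E
```

```text
(no output)
```

View pics/f5.png

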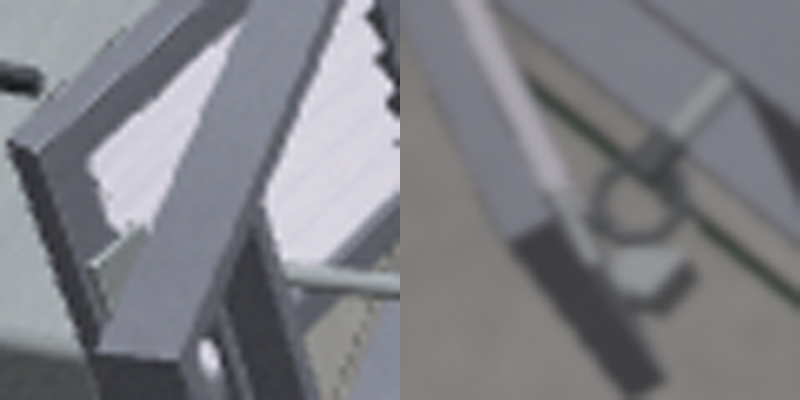

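The vent follows, with the hook in the ring at about (204,342) in side. Drawing on.

```bash
python3 -m handwheel '[[0.005,0,-0.0007,0,0,0,0],[0.01,0,-0.0015,0,0,0,0],[0.015,0,-0.002,0,0,0,0],[0.02,0,-0.0023,0,0,0,0],[0.025,0,-0.0025,0,0,0,0]]'; python3 -m handwheel '[[0.004,0,-0.0001,0,0,0,0],[0.008,0,-0.0001,0,0,0,0],[0.0115,0,0,0,0,0,0]]';  python3 -m handwheel '[[0.002,0,0,0,0,0,0],[0.004,0,0.0002,0,0,0,0],[0.006,0,0.0003,0,0,0,0]]'
```

```text
time: 9.7
tcp_pos: [537.7, -6.8, 254.2]
ee_rot: [-1.17, -1.269, 1.269]
wrist_force: [0.4, -0.6, -3.1]
finger_gap: 0.29
time: 10.07
tcp_pos: [536.8, 4.5, 254.1]
ee_rot: [-1.17, -1.269, 1.269]
wrist_force: [0.1, -0.3, -3.1]
finger_gap: 0.284
time: 10.45
tcp_pos: [536.0, 10.3, 254.2]
ee_rot: [-1.17, -1.269, 1.269]
wrist_force: [0.1, -0.7, -3.0]
finger_gap: 0.289
```

```bash
for i in 1 ; do python3 -m handwheel '[[0.0015,0,0.0002,0,0,0,0],[0.003,0,0.0003,0,0,0,0],[0.0045,0,0.0004,0,0,0,0]]';done;  python3 -m handwheel '[[0.0015,0,0.0002,0,0,0,0],[0.003,0,0.0003,0,0,0,0]]'
```

```text
time: 10.82
tcp_pos: [535.3, 14.8, 254.2]
ee_rot: [-1.17, -1.269, 1.269]
wrist_force: [-0.3, -0.7, -4.0]
finger_gap: 0.288
time: 11.08
tcp_pos: [534.7, 17.7, 254.2]
ee_rot: [-1.17, -1.269, 1.269]
wrist_force: [-1.1, -0.8, -3.1]
finger_gap: 0.289
```

```bash
python3 -m handwheel '[[0.0015,0,0.0002,0,0,0,0],[0.003,0,0.0004,0,0,0,0]]';  python3 - <<'E'
from h import *
cv2.imwrite("pics/side6.png",get_image("side")[:,:,::-1])
crop("pics/side6.png","pics/f6.png",165,290,80,60)
E
```

```text
time: 11.32
tcp_pos: [534.0, 20.7, 254.1]
ee_rot: [-1.17, -1.269, 1.269]
wrist_force: [0.3, -1.3, -3.2]
finger_gap: 0.288
```

View pics/f6.png

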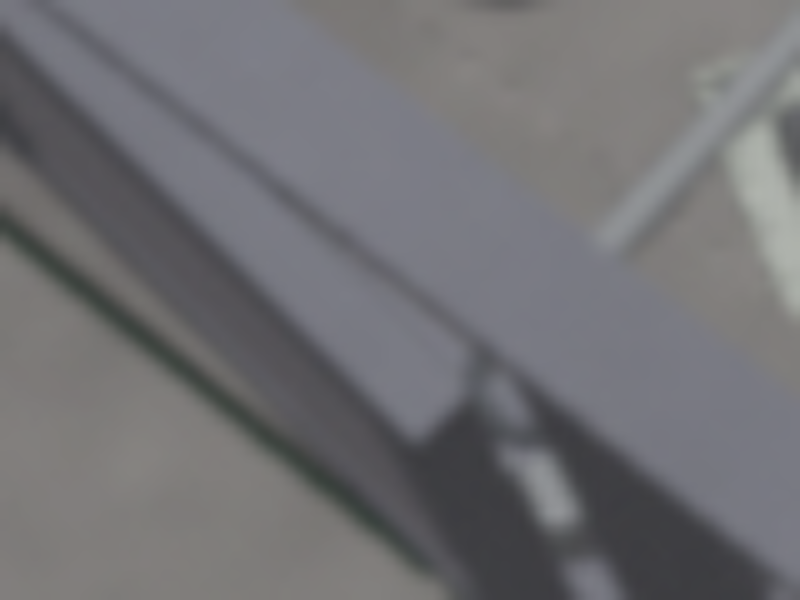

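```bash
python3 -m handwheel '[[0.001,0,0.0001,0,0,0,0],[0.002,0,0.0003,0,0,0,0]]';python3 -m handwheel '[[0.001,0,0.0001,0,0,0,0],[0.002,0,0.0003,0,0,0,0]]'
```

```text
time: 11.62
tcp_pos: [533.6, 22.6, 254.1]
ee_rot: [-1.17, -1.269, 1.269]
wrist_force: [0.1, -1.2, -3.1]
finger_gap: 0.285
time: 11.88
tcp_pos: [533.1, 24.6, 254.1]
ee_rot: [-1.17, -1.269, 1.269]
wrist_force: [0.2, 0.4, -2.8]
finger_gap: 0.29
```

```bash
python3 -m handwheel '[[0.001,0,0.0001,0,0,0,0],[0.002,0,0.0003,0,0,0,0]]';python3 -m handwheel '[[0.001,0,0.0002,0,0,0,0],[0.002,0,0.0003,0,0,0,0]]'
```

```text
time: 12.12
tcp_pos: [532.6, 26.3, 254.2]
ee_rot: [-1.17, -1.268, 1.269]
wrist_force: [-0.4, -3.3, -3.6]
finger_gap: 0.284
time: 12.38
tcp_pos: [532.0, 27.7, 254.1]
ee_rot: [-1.17, -1.267, 1.27]
wrist_force: [0.5, -6.6, -4.1]
finger_gap: 0.292
```

```bash
python3 -m handwheel '[[0.001,0,0.0002,0,0,0,0],[0.002,0,0.0004,0,0,0,0]]'
```

```text
time: 12.62
tcp_pos: [531.4, 29.4, 254.1]
ee_rot: [-1.171, -1.267, 1.27]
wrist_force: [0.4, -7.1, -4.2]
finger_gap: 0.291
```

```bash
python3 -m handwheel '[[0.0007,0,0.0002,0,0,0,0],[0.0015,0,0.0003,0,0,0,0]]'
```

```text
time: 12.88
tcp_pos: [531.0, 30.8, 254.1]
ee_rot: [-1.171, -1.267, 1.27]
wrist_force: [0.9, -7.7, -4.6]
finger_gap: 0.287
```

```bash
python3 -m handwheel '[[0.0007,0,0.0002,0,0,0,0],[0.0015,0,0.0003,0,0,0,0]]'
```

```text
time: 13.12
tcp_pos: [530.5, 32.2, 254.1]
ee_rot: [-1.171, -1.267, 1.27]
wrist_force: [0.6, -7.8, -4.5]
finger_gap: 0.29
```

```bash
python3 -m handwheel '[[0.0007,0,0.0002,0,0,0,0],[0.0015,0,0.0003,0,0,0,0]]'
```

```text
time: 13.38
tcp_pos: [530.1, 33.5, 254.1]
ee_rot: [-1.171, -1.267, 1.27]
wrist_force: [0.9, -8.3, -4.7]
finger_gap: 0.284
```

```bash
python3 -m handwheel '[[0.0005,0,0.0001,0,0,0,0],[0.001,0,0.0002,0,0,0,0]]'
```

```text
time: 13.62
tcp_pos: [529.8, 34.4, 254.1]
ee_rot: [-1.171, -1.266, 1.271]
wrist_force: [0.2, -8.1, -4.6]
finger_gap: 0.285
```

```bash
python3 -m handwheel '[[0.0005,0,0.0001,0,0,0,0],[0.001,0,0.0002,0,0,0,0]]'
```

```text
time: 13.88
tcp_pos: [529.5, 35.3, 254.1]
ee_rot: [-1.171, -1.266, 1.271]
wrist_force: [1.4, -8.8, -4.8]
finger_gap: 0.287
```

```bash
python3 -m handwheel '[[0.0005,0,0.0001,0,0,0,0],[0.001,0,0.0002,0,0,0,0]]'
```

```text
time: 14.12
tcp_pos: [529.2, 36.2, 254.0]
ee_rot: [-1.171, -1.266, 1.271]
wrist_force: [1.3, -8.8, -4.9]
finger_gap: 0.289
```

```bash
python3 -m handwheel '[[0.0005,0,0.0001,0,0,0,0],[0.001,0,0.0002,0,0,0,0]]'
```

```text
time: 14.38
tcp_pos: [528.8, 37.1, 254.0]
ee_rot: [-1.171, -1.266, 1.271]
wrist_force: [0.6, -8.8, -3.9]
finger_gap: 0.285
```

```bash
python3 -m handwheel '[[0.0005,0,0.0001,0,0,0,0],[0.001,0,0.0002,0,0,0,0]]'
```

```text
time: 14.62
tcp_pos: [528.6, 38.4, 254.0]
ee_rot: [-1.171, -1.267, 1.27]
wrist_force: [1.0, -5.2, -4.1]
finger_gap: 0.29
```

```bash
python3 -m handwheel '[[0.0005,0,0.0001,0,0,0,0]]'
```

```text
time: 14.75
tcp_pos: [528.8, 40.3, 254.1]
ee_rot: [-1.17, -1.269, 1.268]
wrist_force: [0.2, 1.6, -2.6]
finger_gap: 0.287
```

The pull dropped from 8.8 N to about 0: snapped. Holding and looking.

```bash
python3 -m handwheel '[[0,0,0,0,0,0,0],[0,0,0,0,0,0,0],[0,0,0,0,0,0,0]]'; python3 - <<'E'
from h import *
s=read_state();print(s["wrist_force"],s["tcp_pos"])
cv2.imwrite("pics/side7.png",get_image("side")[:,:,::-1]);cv2.imwrite("pics/scene7.png",get_image("scene")[:,:,::-1])
crop("pics/scene7.png","pics/e1.png",150,110,120,120),crop("pics/side7.png","pics/e2.png",150,270,120,120)
i=[cv2.resize(cv2.imread(f"pics/e{j}.png"),(400,400)) for j in (1,2)]
cv2.imwrite("pics/f7.png",np.hstack(i))
E
```

```text
time: 15.12
tcp_pos: [528.9, 40.4, 254.2]
ee_rot: [-1.17, -1.269, 1.269]
wrist_force: [-0.0, -0.5, -3.4]
finger_gap: 0.285
[-0.04238862 -0.50278374 -3.3825789 ] [528.91734592  40.44801684 254.20483486]
```

View pics/f7.png

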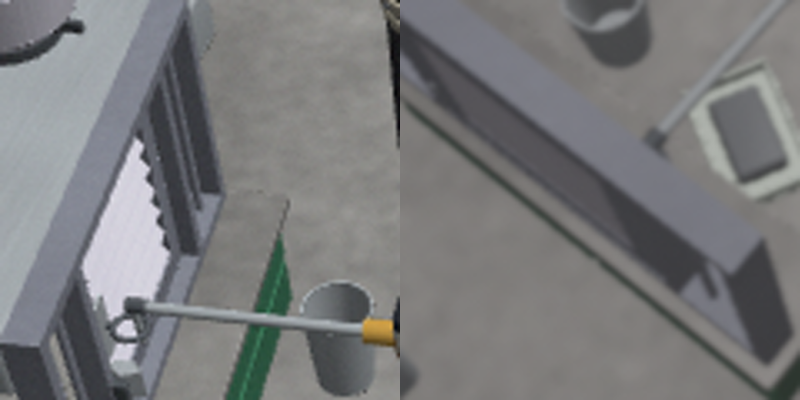

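```bash
python3 - <<'E'
from h import *
crop("pics/scene7.png","pics/f8.png",165,185,60,45)
E
```

```text
(no output)
```

View pics/f8.png

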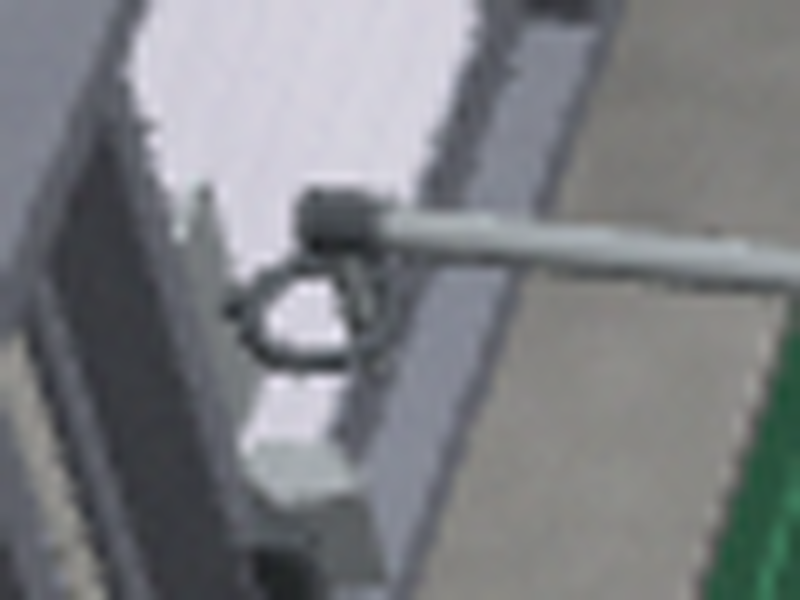

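```bash
python3 - <<'E'
from h import *
np.set_printoptions(precision=3,suppress=True)
for u,v in [(188.1,207.9)]:
    p=plane("scene",u,v,245); 
    for off in (np.zeros(3),np.array([0,3.,0])):   # scene bias seen before vs side/arc
        d=(p+off-np.array([375.4,-288.5,0]))[:2]; print(p,np.hypot(*d),"theta",.2605-np.arctan2(d[1],d[0]))
E
```

```text
[ 549.874 -242.413  245.   ] 180.4580908622515 theta 0.0022510682051958275
[ 549.874 -242.413  245.   ] 181.24746476106873 theta -0.013752685594225544
```

```bash
python3 -m handwheel '[[0.0005,0,0.0001,0,0,0,0],[0.0005,0,0.0001,0,0,0,0]]'
```

```text
time: 15.48
tcp_pos: [528.7, 40.6, 254.2]
ee_rot: [-1.17, -1.268, 1.269]
wrist_force: [0.1, -2.9, -4.0]
finger_gap: 0.291
```

```bash
python3 -m handwheel '[[0.0005,0,0.0001,0,0,0,0],[0.0005,0,0.0001,0,0,0,0]]'
```

```text
time: 15.72
tcp_pos: [528.5, 40.8, 254.1]
ee_rot: [-1.17, -1.268, 1.269]
wrist_force: [0.3, -5.0, -3.5]
finger_gap: 0.282
```

```bash
python3 -m handwheel '[[0.0005,0,0.0001,0,0,0,0],[0.0005,0,0.0001,0,0,0,0]]'
```

```text
time: 15.98
tcp_pos: [528.2, 40.9, 254.1]
ee_rot: [-1.17, -1.267, 1.27]
wrist_force: [0.1, -6.0, -3.7]
finger_gap: 0.286
```

Firm stop felt (6 N per small step, no travel). Easing off to the ring's centre and lifting out.

```bash
python3 -m handwheel '[[-0.003,0,-0.0005,0,0,0,0],[-0.006,0,-0.0012,0,0,0,0],[-0.0085,0,-0.0016,0,0,0,0],[-0.0095,0,-0.0018,0,0,0,0],[-0.0095,0,-0.0018,0,0,0,0]]'
```

```text
time: 16.6
tcp_pos: [531.1, 32.4, 254.2]
ee_rot: [-1.17, -1.269, 1.268]
wrist_force: [0.5, -0.2, -3.8]
finger_gap: 0.288
```

```bash
python3 -m handwheel '[[0,-0.003,0,0,0,0,0],[0,-0.006,0,0,0,0,0],[0,-0.009,0,0,0,0,0]]'
```

```text
time: 16.98
tcp_pos: [531.1, 32.5, 263.5]
ee_rot: [-1.17, -1.269, 1.269]
wrist_force: [0.4, -0.2, -4.1]
finger_gap: 0.286
```

```bash
python3 -m handwheel '[[0,-0.006,0,0,0,0,0],[0,-0.012,0,0,0,0,0],[0,-0.019,0,0,0,0,0],[0,-0.027,0,0,0,0,0],[0,-0.034,0,0,0,0,0]]';  python3 - <<'E'
from h import *
cv2.imwrite("pics/scene9.png",get_image("scene")[:,:,::-1])
crop("pics/scene9.png","pics/f9.png",165,165,80,60)
E
```

```text
time: 17.6
tcp_pos: [531.1, 32.4, 297.9]
ee_rot: [-1.17, -1.269, 1.268]
wrist_force: [-0.2, 0.2, -3.3]
finger_gap: 0.286
```

View pics/f9.png

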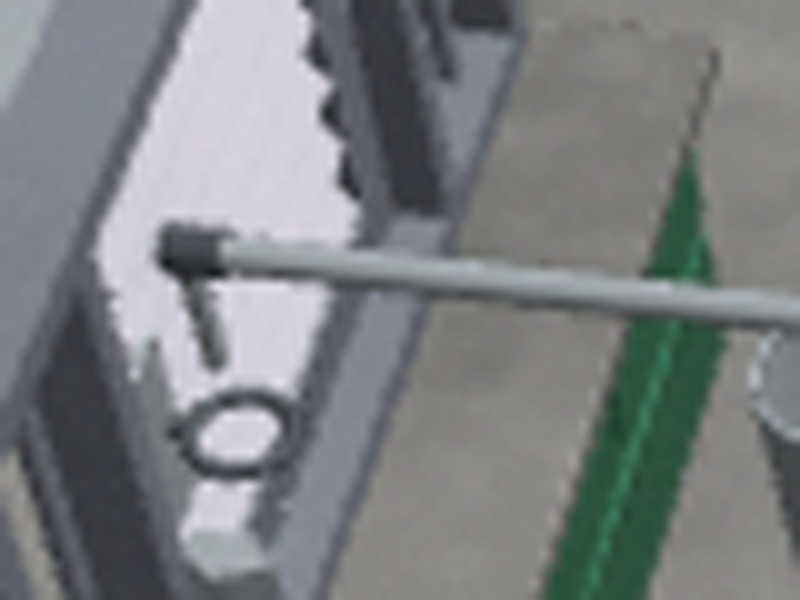

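Hook is clear above the ring at (189,208); the vent stayed in. Going back over the rest.

```bash
python3 - <<'E'
from h import *
go((518.4,240.0,298),0.0745)
E
```

```text
shift m [ 0.208   0.0008 -0.0037] turn [0.0017 0.0066 0.0001]
```

```bash
python3 -m handwheel '[[0.03,0,-0.0005,0,0,0,0],[0.075,0,-0.001,0,0,0,0],[0.12,0,-0.002,0,0,0,0],[0.165,0,-0.003,0,0,0,0],[0.195,0,-0.0035,0,0,0,0]]'; python3 -m handwheel '[[0.013,0,0,0,0,0,0],[0.013,0,0,0,0,0,0],[0.013,0,0,0,0,0,0]]'; python3 - <<'E'
from h import *
s=read_state();print(s["joints"]);go((518.4,240.0,298),0.081)
for n in ["scene","side","wrist"]: cv2.imwrite(f"pics/{n}10.png",get_image(n)[:,:,::-1])
crop("pics/scene10.png","pics/g1.png",120,80,360,230);crop("pics/side10.png","pics/g2.png",100,120,330,260)
np.save("w10.npy",np.r_[s["tcp_pos"],s["ee_rot"]])
E
```

```text
time: 18.27
tcp_pos: [518.4, 228.9, 297.0]
ee_rot: [-1.169, -1.269, 1.269]
wrist_force: [0.5, 0.3, -3.2]
finger_gap: 0.283
time: 18.65
tcp_pos: [517.7, 239.2, 297.2]
ee_rot: [-1.17, -1.268, 1.268]
wrist_force: [0.1, -0.7, -2.7]
finger_gap: 0.286
[ 7.75922651e-01  1.37053099e-01 -5.63790779e-02  1.31917376e-04
 -1.37756163e+00 -6.95478765e-01]
shift m [ 0.0007 -0.0008 -0.0007] turn [-0.0001 -0.0005 -0.0002]
```

View pics/g1.png

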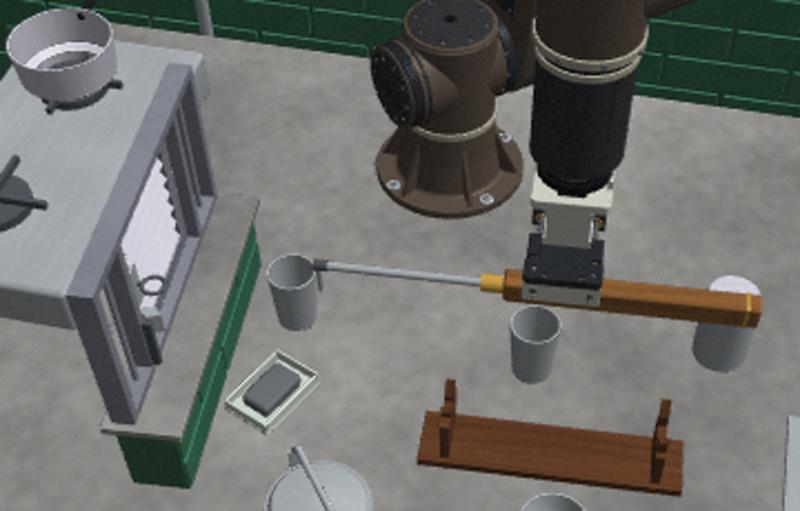

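View pics/g2.png

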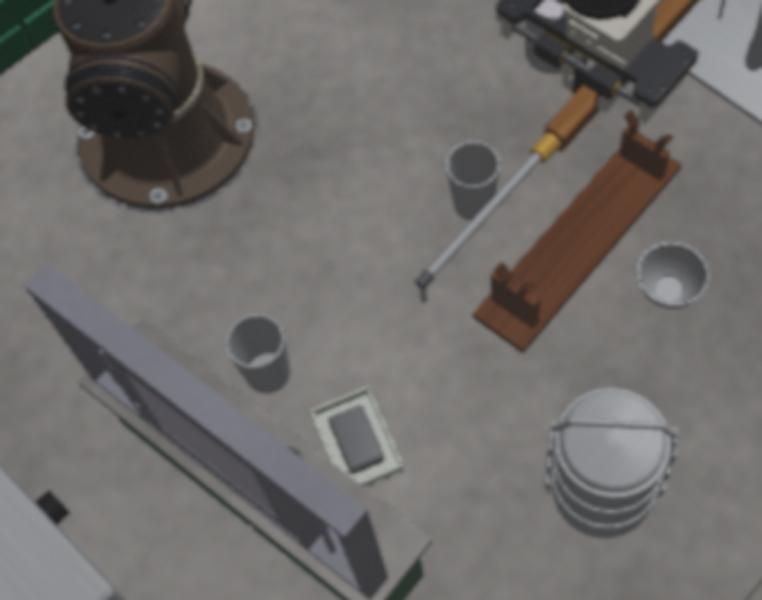

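View pics/wrist10.png

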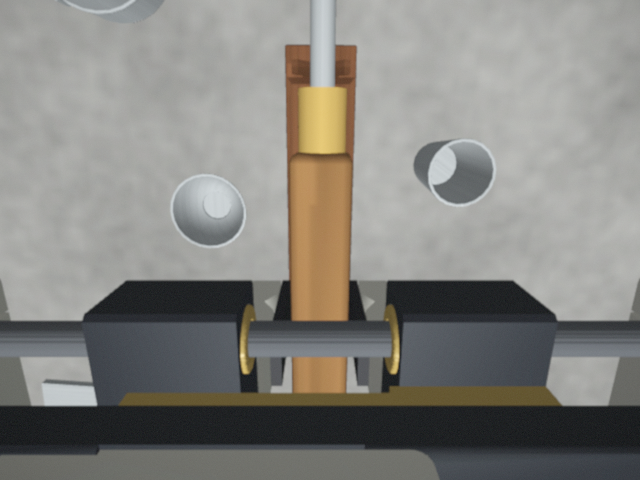

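Pole hangs the same as at lift (hook within ~1 px); nothing disturbed. Lowering.

```bash
python3 -m handwheel '[[0.0005,0.03,-0.0005,0,0,0,0],[0.0005,0.07,-0.0005,0,0,0,0],[0.0005,0.115,-0.0005,0,0,0,0],[0.0005,0.155,-0.0005,0,0,0,0],[0.0005,0.175,-0.0005,0,0,0,0]]'; python3 -m handwheel '[[0,0,0,0,0,0,0],[0,0,0,0,0,0,0]]'; python3 - <<'E'
from h import *
np.set_printoptions(precision=1,suppress=True)
s=read_state();go((518.4,240,66.5),0.081,s=s)
for n in ["scene","side"]: cv2.imwrite(f"pics/{n}11.png",get_image(n)[:,:,::-1])
crop("pics/scene11.png","pics/g1.png",250,190,210,120);crop("pics/side11.png","pics/g2.png",270,150,140,130)
E
```

```text
time: 19.42
tcp_pos: [517.2, 239.1, 119.9]
ee_rot: [-1.17, -1.265, 1.27]
wrist_force: [0.7, 0.7, -2.3]
finger_gap: 0.29
time: 19.68
tcp_pos: [519.0, 240.7, 123.5]
ee_rot: [-1.17, -1.27, 1.267]
wrist_force: [-0.6, -0.6, -2.9]
finger_gap: 0.288
shift m [-0.   0.1  0. ] turn [ 0. -0.  0.]
```

View pics/g1.png

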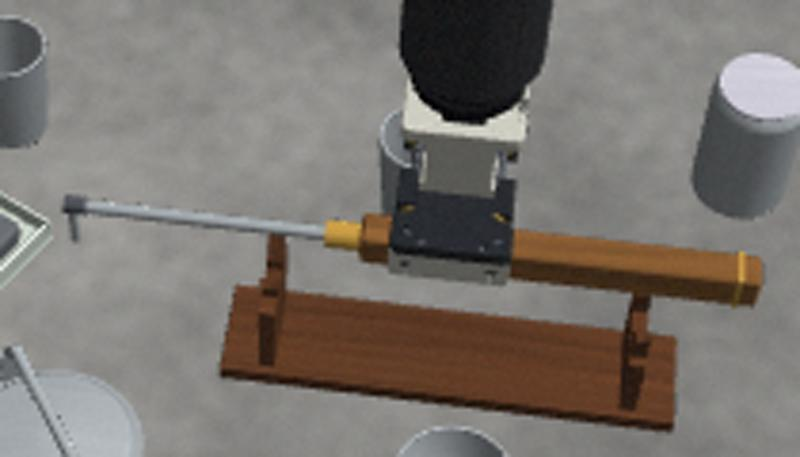

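View pics/g2.png

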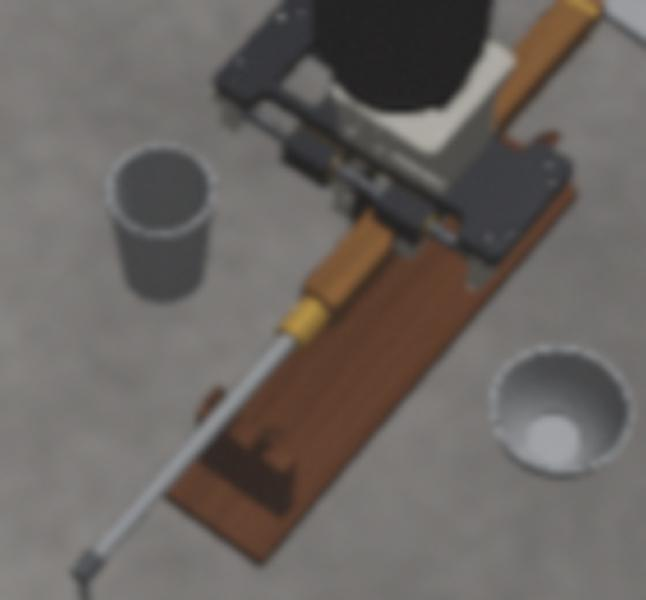

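Pole over both notches. Final lowering, slowing near the seat.

```bash
python3 -m handwheel '[[0,0.012,0,0,0,0,0],[0,0.024,0,0,0,0,0],[0,0.036,0,0,0,0,0],[0,0.044,0,0,0,0,0],[0,0.046,0,0,0,0,0]]'; python3 -m handwheel '[[0,0.004,0,0,0,0,0],[0,0.007,0,0,0,0,0],[0,0.009,0,0,0,0,0],[0,0.009,0,0,0,0,0]]'; python3 -m handwheel '[[0,0.0015,0,0,0,0,0],[0,0.0015,0,0,0,0,0]]'
```

```text
time: 20.4
tcp_pos: [517.8, 240.2, 75.2]
ee_rot: [-1.17, -1.267, 1.27]
wrist_force: [-0.1, 0.4, -3.2]
finger_gap: 0.287
time: 20.9
tcp_pos: [518.1, 240.5, 67.1]
ee_rot: [-1.17, -1.269, 1.269]
wrist_force: [0.3, 0.3, -3.6]
finger_gap: 0.29
time: 21.15
tcp_pos: [518.3, 240.7, 66.1]
ee_rot: [-1.17, -1.269, 1.268]
wrist_force: [-1.7, -0.5, 0.3]
finger_gap: 0.283
```

```bash
python3 -m handwheel '[[0,0,0,0,0,0,1],[0,0,0,0,0,0,1],[0,0,0,0,0,0,1],[0,0,0,0,0,0,1],[0,0,0,0,0,0,1]]'; python3 -m handwheel '[[0,0,0,0,0,0,1],[0,-0.02,0,0,0,0,1],[0,-0.06,0,0,0,0,1],[0,-0.11,0,0,0,0,1],[0,-0.154,0,0,0,0,1]]'; python3 -m handwheel '[[0,0,0,0,0,0,1],[0,0,0,0,0,0,1]]'; python3 - <<'E'
from h import *
s=read_state();v=np.r_[s["tcp_pos"],s["ee_rot"]];np.save("w12.npy",v);print(v)
for n in ["scene","side","wrist"]: cv2.imwrite(f"pics/{n}12.png",get_image(n)[:,:,::-1])
crop("pics/scene12.png","pics/g1.png",120,80,360,230);crop("pics/side12.png","pics/g2.png",100,120,330,260)
E
```

```text
time: 21.78
tcp_pos: [518.1, 240.6, 65.7]
ee_rot: [-1.17, -1.269, 1.269]
wrist_force: [-0.9, 0.6, -0.2]
finger_gap: 0.795
time: 22.4
tcp_pos: [518.2, 240.5, 221.6]
ee_rot: [-1.17, -1.269, 1.268]
wrist_force: [0.6, 0.1, 0.7]
finger_gap: 1.001
time: 22.65
tcp_pos: [517.7, 240.4, 219.3]
ee_rot: [-1.169, -1.268, 1.269]
wrist_force: [-0.8, -0.1, 0.1]
finger_gap: 1.001
[517.74396996 240.4360042  219.27478     -1.16936898  -1.26829118
   1.2685161 ]
```

View pics/wrist12.png

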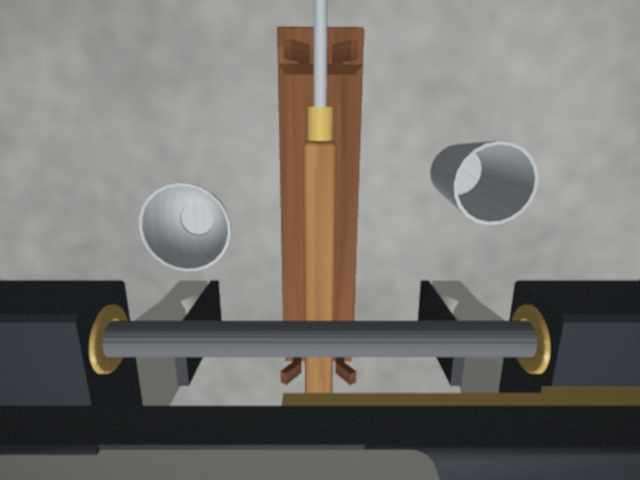

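View pics/g1.png

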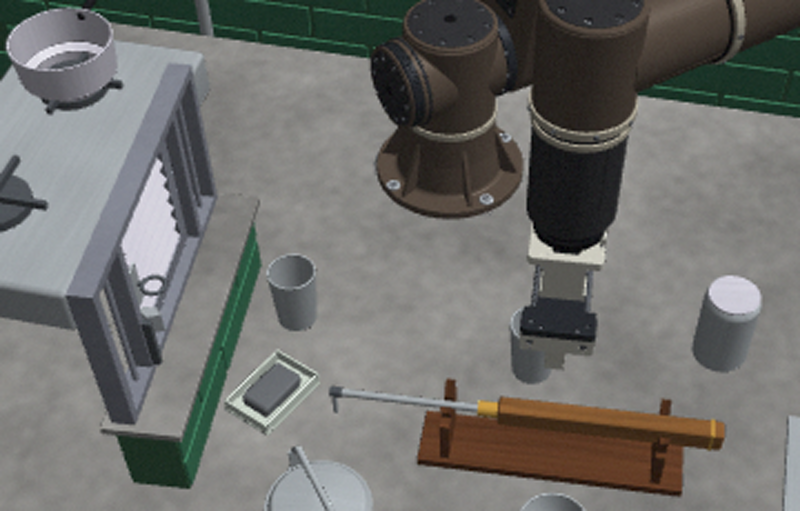

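View pics/g2.png

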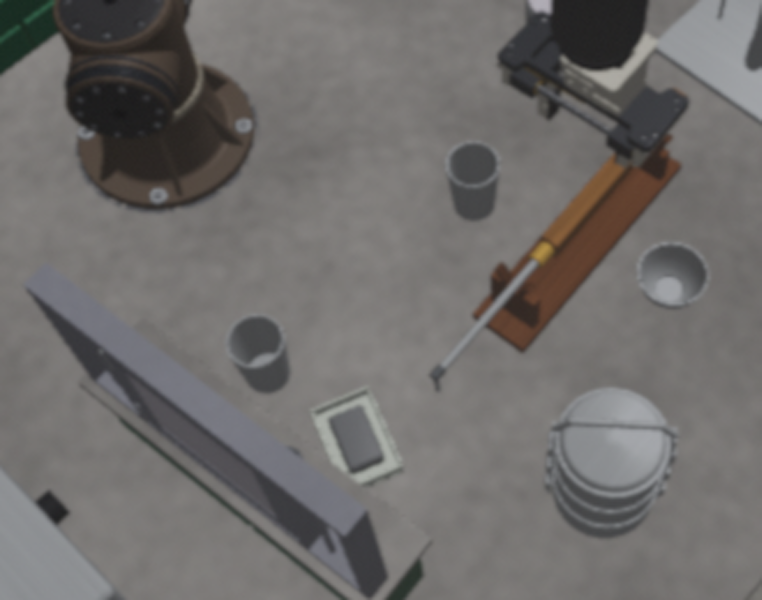

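Pole lies in both notches as at the start (ferrule at (320,107) in the wrist view, against (322,108) before). The vent is shut and everything else is in place. Handing in.

```bash
python3 -c "
from rig import *
print(sign_off())"
```

```text
the job is handed in; nothing more can be done
None
```

I hooked the vent, drew it home on its catch, unhooked, laid the pole back in its rest and handed in the job at about 22.7 s of the 72 s allowed. `sign_off` gave no verdict, so what follows rests on my own readings.

- **Pull:** the wrist force across the catch rose steadily to about 9 N, with 8.8 N the largest along the pull and the limit at 12 N. It then dropped to near zero as the vent snapped in. A light test pull met a firm stop: about 6 N with almost no further travel.
- **Vent:** from the scene camera it measures about 0.00 rad, give or take 0.02. The hook was still in the ring when I measured, and the vent stayed put after I lifted it out.
- **Pole:** released in both notches, hook towards the wall and finger down. In the final wrist picture it is within 1–2 mm of where it lay at the start.
- **Other things:** the other items I could compare in the pictures look undisturbed. The gripper is open and clear, about 120 mm above the pole.

One disagreement: the two fixed cameras differed by about 3–5 mm on the eye's position. I used a value in between, and it fits the given hinge radius to within 2 mm. No check failed.

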